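Close the UV cabinet and hold its folding safety screen upright

ROBOT

A 7-joint arm with a two-finger parallel gripper is mounted at the origin on the work surface. World frame = base frame: x ahead of the robot, y to its left, z up, the work surface at z = 0. Lengths are in m, angles in rad, forces in N, time in s.
With the tool pointing down it reaches from about 0.4 to 0.85 m from the base axis. Payload 10.4 kg.
Tool frame: the origin (TCP) lies on the centre line of the jaws, within the pads' length; the fingertips stand 19 mm ahead of it and the grasp point (between the pads) is the TCP; z points along the fingers, y is the direction in which the jaws open and shut (so a half turn about z gives the same grasp; the last joint's range is limited). The gripper opens to 87 mm and grips with 3 to 60 N. Pads are 19 mm wide; open, the fingers measure 117 mm over their backs; the gripper's body (75 mm by 190 mm) begins 51 mm behind the grasp point.
Start: joints at [1.277, 0.332, -0.065, 1.46, 0.022, 1.35, -0.088], TCP at [0.167, -0.602, 0.242] pointing down, gripper open.
Joint ranges: [-2.6, 2.6], [-0.5, 2.12], [-1.47, 1.34], [0.16, 2.42], [-1.27, 4.41], [0.06, 2.06], [-2.6, 2.6]. Speed limits (rad/s): [2.22, 2.22, 2.79, 2.79, 3.14, 3.14, 3.14].

INTERFACE

Orientations are given as a rotation vector (axis times angle).
In Python, from cell import sensors, imaging, order gives the robot as it stands.
- The arm moves only by the tool send_rows, never from a script. Its argument "moves" is a list that holds one entry, the list of rows, each a list of 7 numbers: the shift along the tool's x, y, z in mm, then the turn, a rotation vector about the tool's x, y, z in degrees, then the opening, from 0 (shut) to 1 (fully open). A call has 1 to 8 rows; each row is the pose to reach, as a shift and turn from the pose measured when the call began, along the tool's axes at that moment; what a row does not reach only later rows make up. A row lasts 1/10 s, in which the tool goes at most 50 mm and 8.59 degrees, less where a joint would pass 70% of its speed; a pose out of reach is approached as far as the arm can. A call with a gripper value outside its range is refused whole. The fingers move at their own pace and stop on an object; "force" is the grip in N (left out, the last holds). Time passes only in rows, so rows that repeat a pose let the fingers close. It gives the time, the measured TCP pose, the force and the opening at its end, in the units of the state.
- sensors.observe(): the state, without advancing time (a new reading comes with each control period).
- imaging.capture(name): name is "side" or "top" or "wrist"; returns a dict with "image" (384x512x3 uint8, blue, green, red), "depth" (384x512 float32, m along the optical axis (not along the pixel's ray), 0 where there is no reading), "camera_matrix" (3x3 intrinsics, pixels), "xyz" and "rotation" of the camera in the world; the wrist camera has in their place "tool_from_camera" (4x4, takes a point from camera to tool coordinates, whose origin is the TCP and whose axes are the flange's). Camera axes: x right, y down, z forward; pixel columns grow to the right and rows downward; lengths in m; the calibration is good to about 2 mm. A picture is of the moment at which its call begins: read the wrist's pose just before it.
- order.finish_job(): hands the job in, once; it reports no verdict.
The state is a dict: "clock": time; "joint_positions": joint angles; "qd": joint speeds; "joint_torque": joint torques, N m; "position": TCP position; "ee_rot": TCP orientation; "contact_force": force on the tool from outside, world axes, zero at the start; "moment": the same for the moment, N m; "gripper_width": opening from 0.0 (shut) to 1.0 (fully open).
Only numpy, scipy, OpenCV 4.12 (cv2) and the standard library are available. Lean on these libraries where they do the work, as an engineer would, in place of code of your own. Each camera call takes 0.05 s, during which the arm holds its last target.

TASK

Make the UV cabinet safe to run: push its door fully shut so it clicks home on its catch, then flip the folded kickstand leg of the amber safety screen over centre so that it drops forward to its stop, and then bring the screen upright and keep hold of it with the fingers, because its hinge spring will tip it back. Finish while still holding the screen upright; do not let go. Leave the blue tube rack in front of the screen and the small vial standing where they are.

Things in the scene. Friction and masses are not known exactly. Their poses are not given: they have to be found in the camera images.
- cabinet: fixed white UV cabinet, 240 mm deep (x), 280 mm wide (y), 205 mm tall, open at the front and closed by the door. Origin on the bench, 100 mm in front of the middle of its front face; its x axis points from the front into the cabinet, y to the left as seen by the robot, z up. The cabinet and the screen stand may change places (left or right). A 55 mm tall box lies on the rear half of its roof
- door (a joint): angle of the cabinet's upright grey door (14 mm thick, 270 mm wide, from 20 to 200 mm above the bench): 0 fully shut, grows as the free edge swings out towards the robot (starts 0.3 to 0.7 rad). The hinge is upright at the cabinet's left (+y) edge, light friction, stays where it is left. From about 0.08 rad a sprung roller resists (about 8 N to push past it, 190 mm from the hinge), below about 0.035 rad it pulls the door home to 0 and holds it
- door_hinge (a point): point on the door's hinge axis, 165 mm above the bench, in the plane of the door's inner face (when shut, the cabinet's front face)
- door_push (a point): point on the door's outer face, 190 mm from the hinge towards the free edge, 165 mm above the bench (35 mm below the door's top edge); its frame turns with the door: at angle 0 as the cabinet's frame. A steel bar handle (upright, 45 to 115 mm above the bench, standing out 30 mm) is lower down, 235 mm from the hinge
- stand: fixed dark steel base plate of the screen, 120 (x) x 180 (y) x 22 mm. Origin at the centre of its underside on the bench; x points away from the robot (the way the screen leans back), y left along the screen, z up. A jar 110 mm tall stands 200 mm or more behind it
- screen (a joint): lean of the screen frame about a hinge along the stand's y axis, 35 mm above the stand's origin: 0 upright, positive leaning back away from the robot, starts at its back stop 0.45 rad, forward stop at -0.05. A hinge spring and its weight push it back all the time: about 3 N at the top bar to hold it upright
- bar_mid (a point): middle of the screen's top bar, a round horizontal bar along the stand's y, 14 mm thick, 144 mm long, 210 mm from the screen's hinge. Below it is a free opening of 41 mm down to the amber panel (frame 156 mm wide outside); it can be pinched from above
- leg (a joint): angle of the kickstand leg about a pivot on the screen frame, axis along the stand's y: 0 folded up parallel to the frame (so it leans back with it, starts here, kept by its weight), grows as the tip swings up and over towards the robot, 1.86 at its forward stop (down). With the screen leaning at 0.45 it is upright (centre) at 0.45, and past that falls forward to the stop by itself
- leg_pivot (a point): middle of the leg at its pivot, 20 mm along the frame from the screen's hinge, 125 mm to the left (+y of the stand) of the screen's middle, 40 mm outside the frame
- leg_tip (a point): centre of the rubber ball (20 mm across) at the leg's free tip, 148 mm from the pivot; the leg is a steel flat 10 mm thick (the way it swings) and 14 mm wide (along y). Nothing stands within 100 mm behind it
- tube_rack: blue block of tubes, 80 x 120 x 38 mm, standing on the bench in front of the screen; origin centre of its underside
- vial: small amber jar, 28 mm across, 50 mm tall, between cabinet and screen; origin centre of its underside

How it is judged:
On the way, in this order (a step that is already met when the one before it is completed fails the run):
1. the door is shut and seated on its catch (value of joint door below 0.02 rad), for 0.2 s.
2. the kickstand leg is flipped over centre and down at its forward stop (value of joint leg above 1.75 rad), for 0.2 s.
3. the fingers hold the screen upright (value of joint screen below 0.09 rad and contact force between the fingers and screen above 1 N), for 0.3 s.
At the end, for the whole second after the job is handed in: The door is seated on its catch (within 0.02 rad of shut), the kickstand leg is down (above 1.75 of 1.86 rad), and the screen is upright within 0.09 rad (5 degrees) and still, with the fingers on it at more than 1 N, through the last second (all of step 3 and value of joint door below 0.02 rad and value of joint leg above 1.75 rad and value of joint screen above -0.09 rad and angular speed of screen below 0.1 rad/s); the arm keeps its last pose, push and grip.
It fails at once if the tube rack or the vial is shoved more than 30 mm (distance of any of tube_rack, vial from where it was at the start of the episode above 0.03 m).
It fails at once if the tube rack or the vial is knocked over (angle between any of tube_rack, vial's own z axis and vertical above 0.5 rad).
It also fails if it takes over 64 s, if anything falls off the work surface, if the arm or the gripper's body presses on something with over 40 N, if the wrist force passes 120 N, or if a joint passes its speed limit or range.

## Working session

There is one attempt and no reset: what is moved stays moved. The work goes in short steps, Python scripts to look and compute and a tool call to move; the robot and the scene stay as the last step left them, time stands still between calls to the robot, and variables do not carry over. Pictures are saved under pics/ and viewed, and the job is handed in when it is done.

Besides the shell and the picture viewer there is one more tool, called after "Emit:" by a JSON object that holds its "fn" and its "kwargs". send_rows: Moves the arm, as the interface text tells. Its arguments: {"type":"object","properties":{"moves":{"type":"array"},"force":{"type":"number"}},"required":["moves"]}

```bash
ls; mkdir -p pics
python3 - <<'E'
from cell import sensors, imaging
import cv2,numpy as np
print(sensors.observe())
for n in ["side","top"]:
    c=imaging.capture(n); cv2.imwrite(f"pics/{n}0.png",c["image"]); np.savez(f"{n}0.npz",**c)
    print(n,c["camera_matrix"],c["xyz"],c["rotation"])
E
```

```text
pics
{'clock': 0.0, 'joint_positions': array([ 1.27738938,  0.33287023, -0.0647198 ,  1.46094234,  0.02158294,
        1.34988723, -0.08851085]), 'qd': array([-7.55169984e-04, -7.04314407e-04,  4.30374759e-04,  1.60146833e-05,
        2.13087716e-03,  3.37825850e-04,  1.57254104e-03]), 'joint_torque': array([-9.63997009e-04, -6.23276854e+01,  2.46131024e-02, -3.89900243e+01,
       -6.12559961e-02,  4.00157191e-02,  1.26593654e-04]), 'position': array([ 0.16710964, -0.60187322,  0.2407545 ]), 'ee_rot': array([-3.11145175e+00, -4.23934950e-01,  3.64857121e-04]), 'contact_force': array([-1.07640467,  1.22059745,  1.16348862]), 'moment': array([-0.04142574, -0.04352594,  0.01882861]), 'gripper_width': 0.9986448107689003}
side [[448.3139387    0.         261.34354666]
 [  0.         448.3139387  194.65131544]
 [  0.           0.           1.        ]] [0.42178875 0.74912137 0.97545573] [-0.17893682  2.92148906 -1.06918674]
top [[493.29399228   0.         252.03004849]
 [  0.         493.29399228 198.90448789]
 [  0.           0.           1.        ]] [0.28938765 0.04645008 1.59315521] [-2.11757355  2.16674684 -0.15481625]
```

View pics/side0.png

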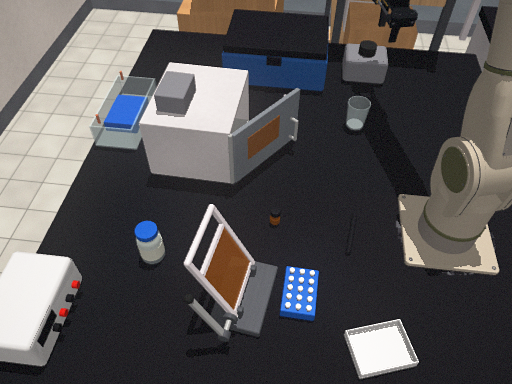

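View pics/top0.png

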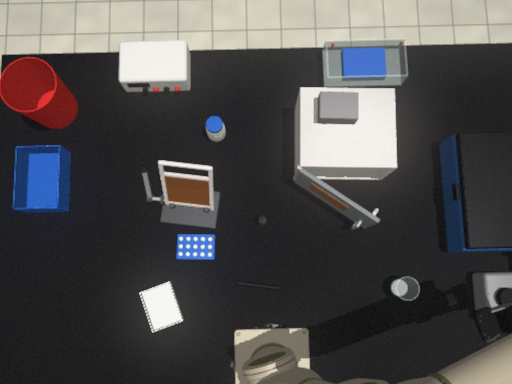

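```bash
cat > h.py <<'E'
import numpy as np,cv2
from scipy.spatial.transform import Rotation as R
def load(n): return dict(np.load(n+".npz"))
def pts(c):
    K=c["camera_matrix"];d=c["depth"];v,u=np.mgrid[:d.shape[0],:d.shape[1]]
    P=np.stack([(u-K[0,2])/K[0,0]*d,(v-K[1,2])/K[1,1]*d,d],-1)
    Rm=c["rotation"]; Rm=R.from_rotvec(Rm).as_matrix() if Rm.shape==(3,) else Rm
    return P@Rm.T+c["xyz"]
E
python3 - <<'E'
from h import *
for n in ["top0","side0"]:
    c=load(n);P=pts(c);d=c["depth"];hsv=cv2.cvtColor(c["image"],cv2.COLOR_BGR2HSV)
    X,Y,Z=P[...,0],P[...,1],P[...,2]
    print(n,"table z",np.median(Z[(X>.3)&(X<.8)]))
    def rep(name,m):
        q=P[m]; 
        if len(q)<3: print(name,len(q));return
        r=cv2.minAreaRect((q[:,:2]*1000).astype(np.float32))
        print(name,len(q),"mean",q.mean(0).round(4),"rect",np.round(r[0],1),np.round(r[1],1),round(r[2],1), np.round(cv2.boxPoints(r)).tolist())
    ok=d>0
    W=ok&(X>.3)
    rep("roof",W&(abs(Z-.205)<.006)&(Y<-.0)&(Y>-.5)&(X>.55)&(hsv[...,2]>150))
    rep("doortop",W&(Z>.190)&(Z<.206)&(Y<0)&(Y>-.5)&(hsv[...,2]<190)&(X<.75))
    rep("rack",W&(Z>.03)&(Z<.05)&(hsv[...,0]>100)&(hsv[...,0]<130)&(hsv[...,1]>150)&(X<.6)&(Y<.4)&(Y>0))
    rep("vial",W&(Z>.035)&(Z<.06)&(X<.65)&(abs(Y-.02)<.07))
    rep("stand",W&(abs(Z-.022)<.005)&(X<.8)&(Y>.08)&(Y<.4)&(X>.45))
    rep("screenhi",W&(Z>.15)&(Y>.05)&(Y<.45)&(X<.9))
    rep("bar",W&(Z>.215)&(Y>.05)&(Y<.45)&(X<.9))
E
```

```text
top0 table z 0.0016790700516011725
roof 5898 mean [ 0.6881 -0.2384  0.2041] rect [ 686.  -231.1] [284.6 277.3] 87.6 [[542.0, -367.0], [819.0, -379.0], [831.0, -95.0], [553.0, -83.0]]
doortop 585 mean [ 0.5313 -0.2038  0.1985] rect [ 617.8 -237.1] [270.4 330.7] 72.6 [[420.0, -317.0], [735.0, -416.0], [816.0, -158.0], [500.0, -59.0]]
rack 238 mean [0.3764 0.2331 0.0324] rect [377.  232.1] [117.4  75.8] 88.7 [[338.0, 174.0], [414.0, 172.0], [416.0, 290.0], [340.0, 292.0]]
vial 59 mean [0.456  0.019  0.0489] rect [455.9  18.8] [22.2 25.7] 88.6 [[443.0, 8.0], [469.0, 7.0], [469.0, 30.0], [443.0, 30.0]]
stand 833 mean [0.4877 0.247  0.0215] rect [599.7 237.6] [180.1 306.3] 82.8 [[437.0, 167.0], [740.0, 129.0], [763.0, 308.0], [459.0, 346.0]]
screenhi 883 mean [0.5801 0.2505 0.1911] rect [582.3 266.9] [211.7  52. ] 82.3 [[542.0, 165.0], [594.0, 159.0], [622.0, 368.0], [571.0, 375.0]]
bar 283 mean [0.5958 0.2355 0.2278] rect [596.6 237.2] [155.6  19.5] 80.5 [[574.0, 162.0], [593.0, 159.0], [619.0, 312.0], [600.0, 316.0]]
side0 table z 0.0027021340321816134
roof 4133 mean [ 0.6794 -0.2159  0.
[... 260 characters left out ...]
]]
rack 565 mean [0.3763 0.2377 0.0315] rect [376.7 233.8] [118.8  78.4] 87.9 [[335.0, 176.0], [414.0, 173.0], [418.0, 292.0], [340.0, 295.0]]
vial 95 mean [0.4558 0.0233 0.0479] rect [457.   20.2] [25.5 28. ] 29.5 [[439.0, 26.0], [453.0, 2.0], [475.0, 14.0], [461.0, 39.0]]
stand 1859 mean [0.4949 0.2689 0.0223] rect [611.4 247.8] [183.1 325.9] 87.1 [[444.0, 164.0], [770.0, 148.0], [779.0, 331.0], [453.0, 347.0]]
screenhi 1756 mean [0.5796 0.2592 0.1904] rect [582.7 267.7] [214.1  49.8] 81.8 [[543.0, 165.0], [592.0, 158.0], [622.0, 370.0], [573.0, 377.0]]
bar 503 mean [0.5957 0.2458 0.2285] rect [594.6 239.4] [156.1  18.3] 82.0 [[575.0, 163.0], [593.0, 161.0], [615.0, 315.0], [596.0, 318.0]]
```

Run:
```python
import cv2
i=cv2.imread("pics/top0.png")
a=cv2.resize(i[140:280,130:280],None,fx=5,fy=4.2,interpolation=cv2.INTER_CUBIC);cv2.imwrite("pics/t1.png",a)
b=cv2.resize(i[80:240,280:410],None,fx=4,fy=3.7,interpolation=cv2.INTER_CUBIC);cv2.imwrite("pics/t2.png",b)
i=cv2.imread("pics/side0.png")
b=cv2.resize(i[195:345,170:330],None,fx=4,fy=4,interpolation=cv2.INTER_CUBIC);cv2.imwrite("pics/s1.png",b)
```

```text
(no output)
```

View pics/t1.png

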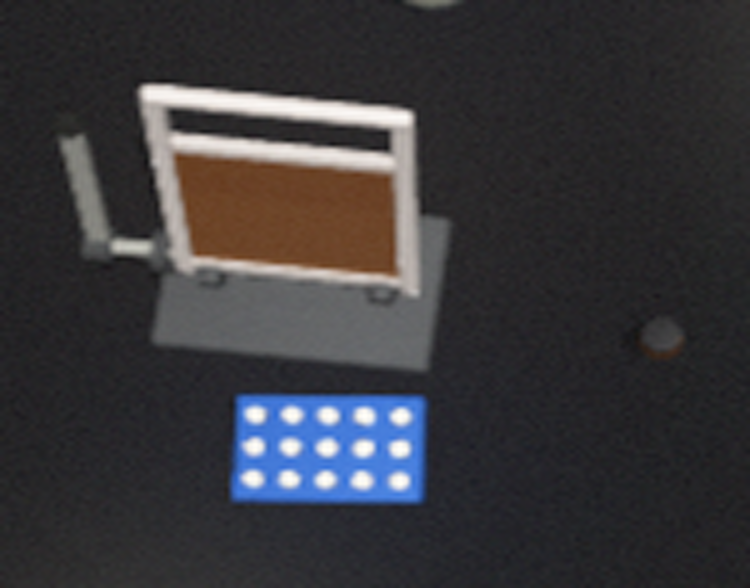

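View pics/s1.png

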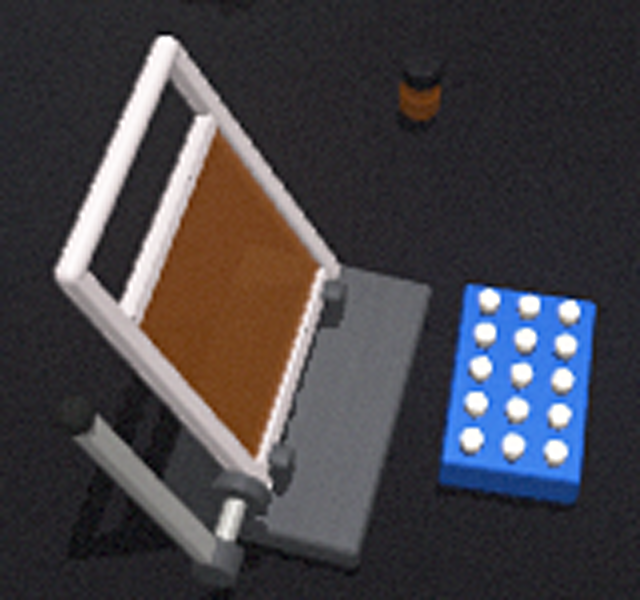

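View pics/t2.png

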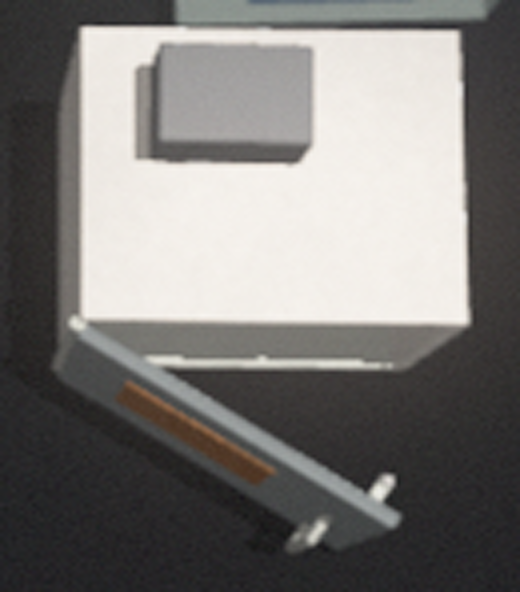

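Run:
```python
from h import *
for n in ["top0","side0"]:
    c=load(n);P=pts(c);d=c["depth"];hsv=cv2.cvtColor(c["image"],cv2.COLOR_BGR2HSV)
    X,Y,Z=P[...,0],P[...,1],P[...,2];S=hsv[...,1];V=hsv[...,2]
    print(n)
    # back half roof & box fit
    m=(abs(Z-.205)<.008)&(Y<-.05)&(Y>-.42)&(X>.62)&(X<.9)
    q=P[m]
    # edges: left edge max y per x, etc
    def edge(q,ax,lo,hi,fn):
        b=np.arange(lo,hi,.01);o=[]
        for a in b:
            s=q[(q[:,ax]>=a)&(q[:,ax]<a+.01)]
            if len(s)>3:o.append((a+.005,fn(s[:,1-ax])))
        o=np.array(o);p=np.polyfit(o[:,0],o[:,1],1);r=o[:,1]-np.polyval(p,o[:,0]);k=abs(r)<.004
        p=np.polyfit(o[k,0],o[k,1],1);return p.round(4),k.sum()
    print("left edge y(x)",edge(q,0,.65,.8,np.max)," right",edge(q,0,.65,.8,np.min)," back x(y)",edge(q,1,-.35,-.12,np.max))
    # door top: points z .19-.207 in front of cabinet
    m=(abs(Z-.2)<.006)&(Y<-.05)&(Y>-.42)&(X>.38)&(X<.56)
    q=P[m]; print("door",len(q), edge(q,1,-.36,-.12,np.max),edge(q,1,-.36,-.12,np.min), "miny",q[:,1].min(), q[q[:,1].argmin()], q[q[:,0].argmin()])
    # full top region cluster
    # bar
    m=(Z>.212)&(Y>.1)&(Y<.35)&(X<.7)&(X>.5)
    q=P[m]; print("bar fit x(y)",edge(q,1,.18,.3,np.mean),"ext",q[:,1].min(),q[:,1].max(),"mean",q.mean(0),"z",np.percentile(q[:,2],95))
    m=(Y>.33)&(Y<.42)&(X<.75)&(X>.45)&(Z>.03)
    q=P[m];print("leg",len(q));
    for z in np.arange(.03,.2,.02):
        s=q[(q[:,2]>=z)&(q[:,2]<z+.02)]
        if len(s):print(z.round(2),len(s),s.mean(0).round(4))
    # stand front edge
    m=(abs(Z-.022)<.006)&(Y>.1)&(Y<.36)&(X<.53)&(X>.43)
    print("stand front",edge(P[m],1,.17,.3,np.min),"right",edge(P[m],0,.46,.52,np.min),"left",edge(P[m],0,.46,.52,np.max))
```

```text
top0
left edge y(x) (array([-0.0368, -0.0682]), np.int64(16))  right (array([-0.0446, -0.3417]), np.int64(16))  back x(y) (array([0.0406, 0.8334]), np.int64(23))
door 362 (array([0.6986, 0.6551]), np.int64(18)) (array([0.7167, 0.6399]), np.int64(19)) miny -0.3117897124386079 [ 0.43203431 -0.31178971  0.19793537] [ 0.42373586 -0.3058978   0.1967892 ]
bar fit x(y) (array([0.1442, 0.5623]), np.int64(12)) ext 0.16053623519463606 0.3148845735805021 mean [0.59578589 0.23605265 0.22766938] z 0.23316803703611835
leg 253
0.03 4 [0.5123 0.3575 0.042 ]
0.05 84 [0.528  0.3575 0.0608]
0.07 27 [0.5389 0.3627 0.0784]
0.09 22 [0.5521 0.3685 0.1016]
0.11 20 [0.561  0.3665 0.1212]
0.13 21 [0.5694 0.3664 0.1399]
0.15 27 [0.5795 0.3636 0.1597]
0.17 21 [0.5892 0.3622 0.1797]
0.19 27 [0.5966 0.362  0.1939]
stand front (array([0.1501, 0.4092]), np.int64(13)) right (array([-0.0966,  0.2095]), np.int64(6)) left (array([-0.1191,  0.4002]), np.int64(6))
side0
left edge y(x) (array([-0.0383, -0.0649]), np.int64(16))  right (array([-0.0264, -0.3541]), np.int64(15))  back x(y) (array([0.0355, 0.832 ]), np.int64(23))
door 357 (array([0.7036, 0.6545]), np.int64(17)) (array([0.6922, 0.6326]), np.int64(19)) miny -0.3076401764208735 [ 0.42890401 -0.30764018  0.20081594] [ 0.4252532  -0.30307997  0.19422303]
bar fit x(y) (array([0.1425, 0.5612]), np.int64(12)) ext 0.16247538644500892 0.31655821552321434 mean [0.59534711 0.24547731 0.22790073] z 0.23253419051148658
leg 702
0.03 29 [0.5293 0.3611 0.0452]
0.05 240 [0.5273 0.3558 0.0611]
0.07 60 [0.5393 0.3693 0.0792]
0.09 63 [0.5512 0.3723 0.1003]
0.11 61 [0.5606 0.3704 0.1203]
0.13 63 [0.5697 0.3696 0.1398]
0.15 65 [0.5792 0.368  0.1601]
0.17 54 [0.5889 0.3683 0.1799]
0.19 67 [0.5952 0.3651 0.1937]
stand front (array([0.1414, 0.41  ]), np.int64(13)) right (array([0.1728, 0.0821]), np.int64(1)) left (array([-0.1398,  0.4121]), np.int64(6))<stdin>:16: RankWarning: Polyfit may be poorly conditioned
```

```bash
cat >> h.py <<'E'
def rel(rows,clip=True):
    """rows: list of (x,y,z, yaw[, R]) world targets tool-down w/ x axis at yaw -> shift mm / turn deg in current tool frame"""
    from cell import sensors
    s=sensors.observe();p=s["position"];R0=R.from_rotvec(s["ee_rot"])
    print("t",round(s["clock"],2),"p",p.round(4),"F",s["contact_force"].round(2),"g",round(s["gripper_width"],3),"yaw",round(np.arctan2(R0.as_matrix()[1,0],R0.as_matrix()[0,0]),3),"q",s["joint_positions"].round(2))
    for r in rows:
        Rt=down(r[3]) if not isinstance(r[3],R) else r[3]
        t=R0.inv().apply(np.array(r[:3])-p)*1000; w=np.degrees((R0.inv()*Rt).as_rotvec())
        print(np.round(t,0).astype(int).tolist(),np.round(w,1).tolist())
def down(y): return R.from_euler("z",y)*R.from_euler("x",np.pi)
H=np.array([.5887,-.0886]);C0=.038
def door(th,r,s):
    f=th+C0;return H+r*np.array([-np.sin(f),-np.cos(f)])+(.014+s)*np.array([-np.cos(f),np.sin(f)])
# stand: yaw
E
python3 - <<'E'
from h import *
rel([(.30,-.38,.26,-.1),(.40,-.2,.25,-.3),(.40,-.2,.17,-.3)])
print(door(.573,.19,.04))
E
```

```text
t 0.1 p [ 0.1671 -0.6019  0.2408] F [1.34 0.33 0.02] g 0.996 yaw 0.271 q [ 1.28  0.33 -0.06  1.46  0.02  1.35 -0.09]
[187, -178, -19] [-0.1, 0.0, 21.2]
[332, -325, -9] [-0.1, 0.0, 32.7]
[332, -325, 71] [-0.1, 0.0, 32.7]
[ 0.43546947 -0.21324511]
```

Emit:
{"fn": "send_rows", "kwargs": {"moves": [[[28,-28,-20,0,0,4,0],[56,-54,-20,0,0,8,0],[84,-80,-20,0,0,12,0],[112,-107,-20,0,0,16,0],[140,-134,-20,0,0,20,0],[168,-162,-20,0,0,24,0],[196,-190,-20,0,0,28,0],[224,-218,-20,0,0,32,0]]], "force": 25}}

```text
clock: 0.9
position: [0.3251, -0.3303, 0.2609]
ee_rot: [-3.107, 0.455, 0.001]
contact_force: [0.4, -0.3, 0.2]
gripper_width: 0.359
```

Run:
```python
from h import *
rel([(.40,-.2,.25,-.3),(.40,-.2,.17,-.3),(*door(.573,.19,.018),.17,-.3)])
```

```text
t 0.9 p [ 0.3251 -0.3303  0.2609] F [ 0.36 -0.26  0.15] g 0.359 yaw -0.291 q [ 0.96 -0.02 -0.26  1.82 -0.01  1.34 -1.16]
[34, -146, 11] [-0.1, 0.1, 0.5]
[35, -146, 91] [-0.1, 0.1, 0.5]
[93, -137, 91] [-0.1, 0.1, 0.5]
```

Emit:
{"fn": "send_rows", "kwargs": {"moves": [[[8,-37,3,0,0,0,0],[17,-73,6,0,0,0,0],[26,-110,10,0,0,0,0],[35,-146,20,0,0,0,0],[35,-146,55,0,0,0,0],[35,-146,91,0,0,0,0],[60,-140,91,0,0,0,0],[85,-137,91,0,0,0,0]]]}}

```text
clock: 1.7
position: [0.4449, -0.2234, 0.1684]
ee_rot: [-3.107, 0.455, 0.006]
contact_force: [0.5, -0.4, 1.3]
gripper_width: 0.007
```

Run:
```python
from h import *
rel([(*door(t,.19,.013),.17,-.3) for t in (.5,.42,.34,.26,.18,.1,.05,.02,0)])
```

```text
t 1.7 p [ 0.4449 -0.2234  0.1684] F [ 0.51 -0.36  1.27] g 0.007 yaw -0.291 q [ 0.79  0.14 -0.44  1.86  0.07  1.16 -1.54]
[26, 7, -2] [-0.1, 0.2, 0.5]
[41, 12, -2] [-0.1, 0.2, 0.5]
[56, 17, -2] [-0.1, 0.2, 0.5]
[71, 19, -2] [-0.1, 0.2, 0.5]
[86, 21, -2] [-0.1, 0.2, 0.5]
[101, 22, -2] [-0.1, 0.2, 0.5]
[111, 21, -2] [-0.1, 0.2, 0.5]
[117, 21, -2] [-0.1, 0.2, 0.5]
[121, 20, -2] [-0.1, 0.2, 0.5]
```

Emit:
{"fn": "send_rows", "kwargs": {"moves": [[[13,4,-2,0,0,0,0],[26,7,-2,0,0,0,0],[38,11,-2,0,0,0,0],[50,15,-2,0,0,0,0],[62,17,-2,0,0,0,0],[74,19,-2,0,0,0,0],[86,21,-2,0,0,0,0],[96,21,-2,0,0,0,0]]]}}

```text
clock: 2.5
position: [0.5309, -0.2713, 0.1694]
ee_rot: [-3.107, 0.456, 0.008]
contact_force: [-1.5, 0.7, -0.2]
gripper_width: 0.008
```

Run:
```python
from h import *
rel([(*door(t,.19,.013),.17,-.3) for t in (.1,.05,.02,0)])
```

```text
t 2.5 p [ 0.5309 -0.2713  0.1694] F [-1.54  0.7  -0.2 ] g 0.008 yaw -0.291 q [ 0.73  0.35 -0.42  1.61  0.15  1.21 -1.57]
[5, 0, -1] [-0.1, 0.3, 0.5]
[15, 0, -1] [-0.1, 0.3, 0.5]
[21, -1, -1] [-0.1, 0.3, 0.5]
[24, -1, -1] [-0.1, 0.3, 0.5]
```

Emit:
{"fn": "send_rows", "kwargs": {"moves": [[[5,0,-1,0,0,0,0],[10,0,-1,0,0,0,0],[15,0,-1,0,0,0,0],[19,-1,-1,0,0,0,0],[22,-1,-1,0,0,0,0],[24,-1,-1,0,0,0,0],[24,-1,-1,0,0,0,0]]]}}

```text
clock: 3.2
position: [0.554, -0.2771, 0.1702]
ee_rot: [-3.106, 0.455, 0.009]
contact_force: [-2.8, 1.5, 2.4]
gripper_width: 0.006
```

Run:
```python
from h import *
rel([(*door(t,.19,.013),.17,-.3) for t in (.05,.02,0)])
from cell import imaging
c=imaging.capture("top"); cv2.imwrite("pics/t3.png",cv2.resize(c["image"][80:280,230:430],None,fx=3,fy=3)); np.savez("top1.npz",**c)
c=imaging.capture("side"); cv2.imwrite("pics/s3.png",c["image"]); np.savez("side1.npz",**c)
```

```text
t 3.2 p [ 0.554  -0.2771  0.1702] F [-2.84  1.48  2.41] g 0.006 yaw -0.291 q [ 0.71  0.4  -0.41  1.54  0.17  1.24 -1.59]
[-9, 1, 0] [-0.1, 0.3, 0.5]
[-3, 1, 0] [-0.1, 0.3, 0.5]
[1, 0, 0] [-0.1, 0.3, 0.5]
```

View pics/t3.png

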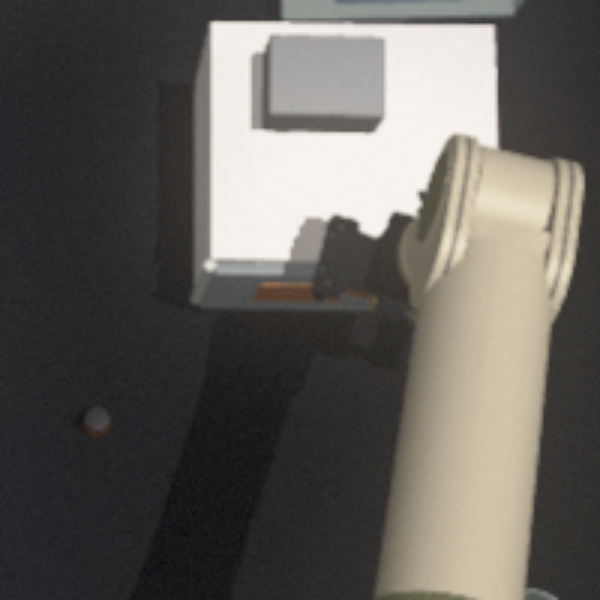

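View pics/s3.png

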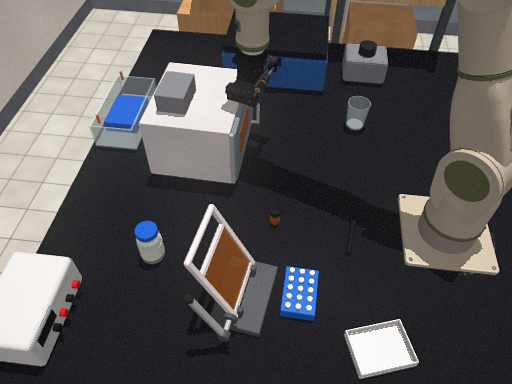

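Emit:
{"fn": "send_rows", "kwargs": {"moves": [[[3,0,0,0,0,0,0],[5,0,0,0,0,0,0],[5,0,0,0,0,0,0]]]}}

```text
clock: 3.6
position: [0.5546, -0.2771, 0.17]
ee_rot: [-3.105, 0.455, 0.025]
contact_force: [-28.2, 10.7, 15.8]
gripper_width: 0.003
```

Run:
```python
from h import *
rel([(.52,-.27,.17,0)])
```

```text
t 3.6 p [ 0.5546 -0.2771  0.17  ] F [-28.18  10.68  15.75] g 0.003 yaw -0.291 q [ 0.71  0.41 -0.41  1.53  0.17  1.25 -1.59]
[-35, 3, 1] [-0.2, 0.9, -16.7]
```

Emit:
{"fn": "send_rows", "kwargs": {"moves": [[[-2,0,0,0,0,0,0],[-15,0,0,0,0,0,0],[-30,0,0,0,0,0,0],[-40,0,-30,0,0,0,0],[-40,0,-70,0,0,0,0],[-40,0,-110,0,0,0,0],[-40,-10,-130,0,0,0,0]]]}}

```text
clock: 4.3
position: [0.5218, -0.2587, 0.3048]
ee_rot: [-3.107, 0.459, 0.016]
contact_force: [0.9, -0.2, 0.7]
gripper_width: 0.001
```

```bash
cat >> h.py <<'E'
YS=-.1425;SX=np.array([np.cos(YS),np.sin(YS)]);SY=np.array([-np.sin(YS),np.cos(YS)]);BAR=np.array([.598,.2385]);HG=BAR-.0913*SX
def st(x,y): return HG+x*SX+y*SY
E
python3 - <<'E'
from h import *
rel([(.52,0,.3,YS),(.60,.2,.3,YS),(*st(.073+.045,.125),.3,YS),(*st(.073+.045,.125),.19,YS)])
from cell import imaging
c=imaging.capture("side");P=pts(c);X,Y,Z=P[...,0],P[...,1],P[...,2]
m=(abs(Z-.2)<.006)&(Y<-.1)&(Y>-.4)&(X>.5)&(X<.6);q=P[m];print(len(q))
for a in np.arange(-.36,-.1,.02):
    s=q[(q[:,1]>a)&(q[:,1]<a+.02)]
    if len(s): print(a.round(2),s[:,0].min().round(4), (s[:,0].min()-door(0,.19,0)[0]-C0*(a+.01+.28)).round(4))
cv2.imwrite("pics/s4.png",cv2.resize(c["image"][50:200,130:330],None,fx=4,fy=4))
E
```

```text
t 4.3 p [ 0.5218 -0.2587  0.3048] F [ 0.92 -0.16  0.72] g 0.001 yaw -0.294 q [ 0.74  0.25 -0.43  1.45  0.1   1.47 -1.56]
[-77, -247, 5] [-0.0, 0.6, -8.7]
[-58, -462, 5] [-0.0, 0.6, -8.7]
[-63, -626, 5] [-0.0, 0.6, -8.7]
[-62, -626, 115] [-0.0, 0.6, -8.7]
574
-0.36 0.5663 0.0015
-0.34 0.5674 0.0018
-0.32 0.5687 0.0024
-0.3 0.5691 0.002
-0.28 0.5695 0.0016
-0.26 0.5702 0.0016
-0.24 0.5707 0.0013
-0.22 0.5714 0.0012
-0.2 0.5722 0.0012
-0.18 0.5726 0.0009
-0.16 0.5739 0.0014
-0.14 0.5743 0.0011
-0.12 0.5748 0.0009
```

View pics/s4.png

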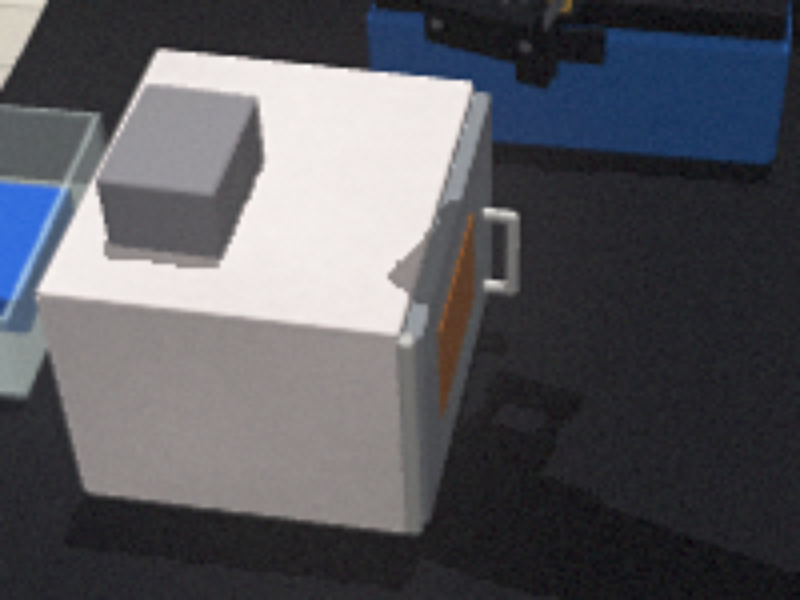

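Door is parallel to the cabinet front and stays shut after retreat. Now over to the back of the leg.

Emit:
{"fn": "send_rows", "kwargs": {"moves": [[[-15,-40,5,0,0,0,0],[-30,-80,5,0,0,-2,0],[-45,-120,5,0,0,-4,0],[-60,-160,5,0,0,-6,0],[-62,-200,5,0,0,-8,0],[-62,-240,5,0,0,-8.7,0],[-62,-280,5,0,0,-8.7,0],[-62,-320,5,0,0,-8.7,0]]]}}

```text
clock: 5.15
position: [0.5563, 0.0698, 0.3028]
ee_rot: [-3.132, 0.218, 0.008]
contact_force: [0.4, -0.0, 0.7]
gripper_width: 0.009
```

Run:
```python
from h import *
rel([(.60,.2,.3,YS),(*st(.073+.045,.125),.3,YS),(*st(.073+.045,.125),.19,YS)])
```

```text
t 5.15 p [0.5563 0.0698 0.3028] F [ 0.36 -0.01  0.65] g 0.009 yaw -0.139 q [ 0.37  0.23 -0.68  1.51  0.14  1.46 -2.02]
[25, -135, 3] [-0.1, 0.3, 0.2]
[45, -298, 3] [-0.1, 0.3, 0.2]
[46, -298, 113] [-0.1, 0.3, 0.2]
```

Emit:
{"fn": "send_rows", "kwargs": {"moves": [[[5,-25,3,0,0,-8.5,0],[10,-55,3,0,0,-17,0],[15,-90,3,0,0,-25.5,0],[20,-125,3,0,0,-34,0],[27,-160,3,0,0,-42.5,0],[33,-195,3,0,0,-51,0],[40,-230,3,0,0,-59,0],[46,-265,3,0,0,-67,0]]]}}

```text
clock: 5.95
position: [0.6396, 0.327, 0.2997]
ee_rot: [-2.726, -1.552, 0.003]
contact_force: [0.6, -0.5, 0.7]
gripper_width: 0.001
```

Run:
```python
from h import *
Y2=YS+np.pi/2
rel([(*st(.073+.045,.125),.3,Y2),(*st(.073+.045,.125),.19,Y2)])
```

```text
t 5.95 p [0.6396 0.327  0.2997] F [ 0.61 -0.47  0.67] g 0.001 yaw 1.035 q [-0.08  0.66 -0.85  1.03  0.47  1.63 -1.31]
[28, -14, 0] [-0.3, -0.1, -22.5]
[28, -13, 110] [-0.3, -0.1, -22.5]
```

Emit:
{"fn": "send_rows", "kwargs": {"moves": [[[10,-5,0,0,0,-8,0],[20,-10,0,0,0,-15,0],[28,-14,0,0,0,-22.5,0],[28,-14,0,0,0,-22.5,0]]]}}

```text
clock: 6.35
position: [0.6415, 0.3598, 0.299]
ee_rot: [-2.366, -2.058, 0.001]
contact_force: [0.5, 0.9, 0.3]
gripper_width: 0.009
```

Run:
```python
from h import *
from cell import imaging
Y2=YS+np.pi/2
rel([(*st(.073+.045,.125),.19,Y2)])
c=imaging.capture("wrist"); print(c["tool_from_camera"]); cv2.imwrite("pics/w5.png",c["image"])
c=imaging.capture("side"); cv2.imwrite("pics/s5.png",c["image"])
```

```text
t 6.35 p [0.6415 0.3598 0.299 ] F [0.51 0.9  0.29] g 0.009 yaw 1.432 q [-0.12  0.72 -0.9   0.96  0.54  1.67 -0.96]
[-2, 1, 109] [-0.3, -0.2, 0.2]
[[ 1.46361043e-03 -9.62720147e-01 -2.70495429e-01  7.51358148e-02]
 [ 9.99998915e-01  1.45418296e-03  2.35263173e-04 -1.81654063e-04]
 [ 1.66857246e-04 -2.70495479e-01  9.62721231e-01 -1.43552761e-01]
 [ 0.00000000e+00  0.00000000e+00  0.00000000e+00  1.00000000e+00]]
```

View pics/w5.png

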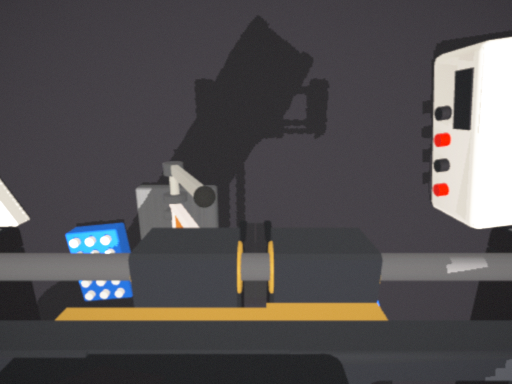

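View pics/s5.png

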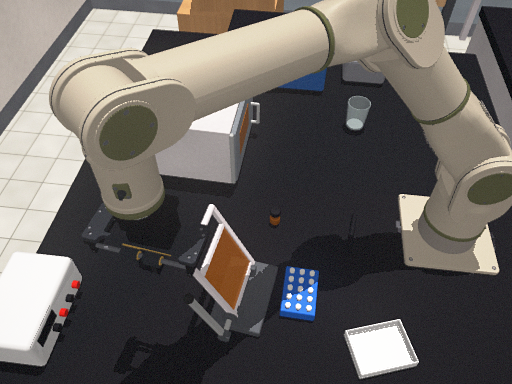

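Run:
```python
from h import *
from cell import imaging,sensors
s=sensors.observe()
c=imaging.capture("wrist");T=c["tool_from_camera"];K=c["camera_matrix"]
def ray(u,v,z):
    d=np.linalg.inv(K)@[u,v,1];R0=R.from_rotvec(s["ee_rot"])
    o=R0.apply(T[:3,3])+s["position"];d=R0.apply(T[:3,:3]@d);return o+d*(z-o[2])/d[2]
for p in [(204,195,.186),(177,167,.055)]:
    w=ray(*p);print(w.round(4),"stand",((w[:2]-HG)@SX).round(4),((w[:2]-HG)@SY).round(4))
d=c["depth"];print(d[195,204])
```

```text
[0.5957 0.365  0.186 ] stand 0.071 0.1249
[0.5379 0.3743 0.055 ] stand 0.0125 0.1259
0.25705856
```

Emit:
{"fn": "send_rows", "kwargs": {"moves": [[[-1,1,35,0,0,0,0],[-1,1,70,0,0,0,0],[-1,1,109,0,0,0,0],[-1,1,109,0,0,0,0],[-1,-9,109,0,0,0,0],[-1,-20,109,0,0,0,0],[-1,-30,109,0,0,0,0],[-1,-40,109,0,0,0,0]]]}}

```text
clock: 7.3
position: [0.6017, 0.3637, 0.1933]
ee_rot: [-2.377, -2.049, -0.003]
contact_force: [0.2, 0.3, 0.2]
gripper_width: 0.0
```

Run:
```python
from h import *
from cell import imaging
rel([(*st(-.01,.125),.19,YS+np.pi/2)])
c=imaging.capture("wrist"); cv2.imwrite("pics/w6.png",c["image"])
```

```text
t 7.3 p [0.6017 0.3637 0.1933] F [0.22 0.26 0.21] g 0.0 yaw 1.423 q [-0.05  0.7  -0.91  1.25  0.53  1.44 -1.06]
[0, -87, 3] [-0.1, -0.2, -0.3]
```

View pics/w6.png

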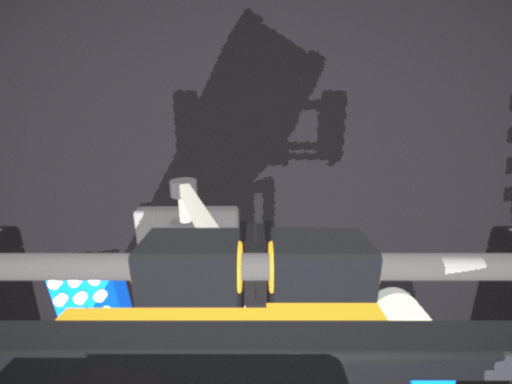

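Emit:
{"fn": "send_rows", "kwargs": {"moves": [[[0,-12,3,0,0,0,0],[0,-24,3,0,0,0,0],[0,-36,3,0,0,0,0],[0,-48,3,0,0,0,0],[0,-60,3,0,0,0,0],[0,-72,3,0,0,0,0],[0,-84,3,0,0,0,0],[0,-90,3,0,0,0,0]]]}}

```text
clock: 8.15
position: [0.5096, 0.378, 0.1904]
ee_rot: [-2.373, -2.052, -0.002]
contact_force: [-0.1, -0.5, 0.3]
gripper_width: 0.01
```

Run:
```python
from h import *
from cell import imaging
rel([(*st(-.01,.125),.3,YS+np.pi/2)])
c=imaging.capture("wrist"); cv2.imwrite("pics/w7.png",c["image"])
c=imaging.capture("side"); cv2.imwrite("pics/s7.png",c["image"])
```

```text
t 8.15 p [0.5096 0.378  0.1904] F [-0.08 -0.48  0.34] g 0.01 yaw 1.426 q [-0.01  0.57 -0.98  1.46  0.47  1.36 -1.16]
[0, 6, -110] [-0.2, -0.2, -0.1]
```

View pics/w7.png

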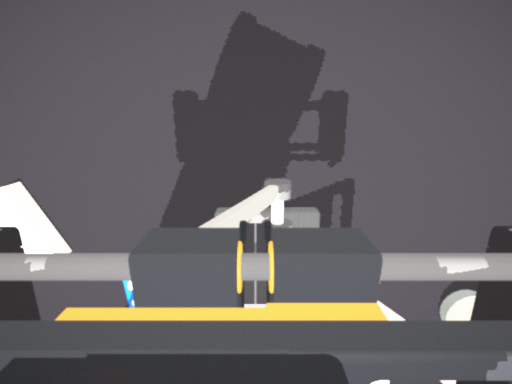

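View pics/s7.png

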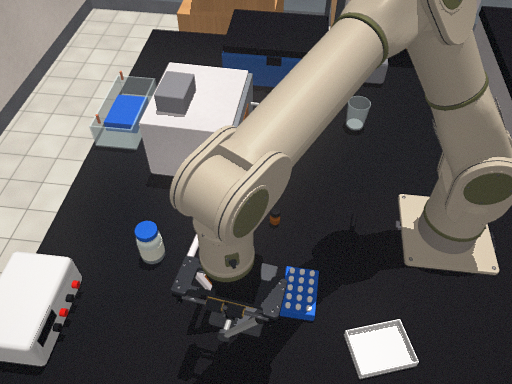

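Emit:
{"fn": "send_rows", "kwargs": {"moves": [[[0,0,-40,0,0,0,0],[0,0,-80,0,0,0,0],[0,0,-110,0,0,0,0],[-30,25,-110,0,0,0,1],[-60,50,-110,0,0,0,1],[-95,80,-110,0,0,0,1],[-125,105,-110,0,0,0,1],[-125,107,-110,0,0,0,1]]]}}

```text
clock: 9.05
position: [0.6025, 0.231, 0.2989]
ee_rot: [-2.386, -2.041, 0.0]
contact_force: [0.7, -0.7, -0.2]
gripper_width: 0.376
```

Run:
```python
from h import *
from cell import imaging
Y2=YS+np.pi/2
rel([(*st(.0913,0),.3,Y2),(*st(.0913,0),.226,Y2),(*st(0.045,0),.242,Y2),(*st(0.0,0),.245,Y2)])
c=imaging.capture("wrist"); cv2.imwrite("pics/w8.png",c["image"])
c=imaging.capture("side"); cv2.imwrite("pics/s8.png",c["image"])
c=imaging.capture("top"); cv2.imwrite("pics/t8.png",c["image"])
```

```text
t 9.05 p [0.6025 0.231  0.2989] F [ 0.73 -0.7  -0.2 ] g 0.376 yaw 1.415 q [ 0.21  0.52 -0.97  1.27  0.42  1.56 -0.85]
[7, -6, -1] [-0.1, -0.1, -0.7]
[7, -6, 73] [-0.1, -0.1, -0.7]
[6, -52, 57] [-0.1, -0.1, -0.7]
[5, -97, 54] [-0.1, -0.1, -0.7]
```

View pics/w8.png

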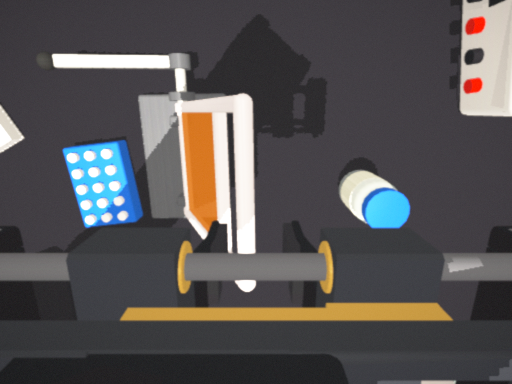

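View pics/s8.png

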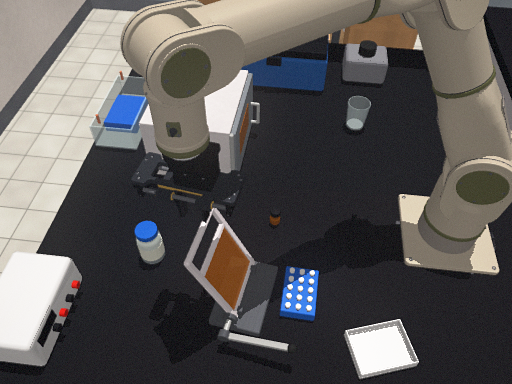

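View pics/t8.png

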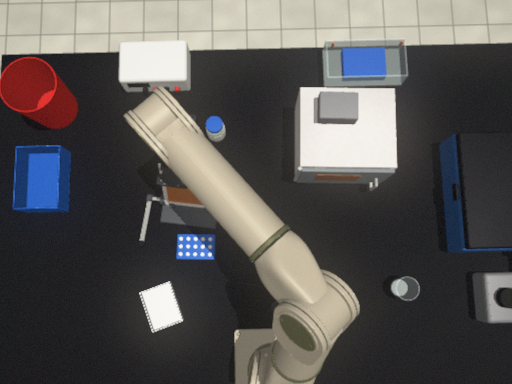

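The wrist view shows the leg lying forward from (180,60) to its tip at (45,60), so it is down. The bar runs between the open fingers at column ~245. Now descend and pinch.

Emit:
{"fn": "send_rows", "kwargs": {"moves": [[[7,-6,0,0,0,-0.7,1],[7,-6,0,0,0,-0.7,1],[7,-6,20,0,0,-0.7,1],[7,-6,45,0,0,-0.7,1],[7,-6,73,0,0,-0.7,1],[7,-6,73,0,0,-0.7,1]]]}}

```text
clock: 9.8
position: [0.5912, 0.2465, 0.2234]
ee_rot: [-2.357, -2.067, 0.006]
contact_force: [0.4, -0.8, 0.5]
gripper_width: 0.986
```

Run:
```python
from h import *
from cell import imaging
Y2=YS+np.pi/2
rel([(*st(.0913,0),.226,Y2)])
c=imaging.capture("wrist"); cv2.imwrite("pics/w9.png",c["image"])
```

```text
t 9.8 p [0.5912 0.2465 0.2234] F [ 0.4  -0.78  0.55] g 0.986 yaw 1.44 q [ 0.21  0.55 -0.97  1.4   0.45  1.42 -0.88]
[-7, 8, -3] [-0.4, -0.1, 0.6]
```

View pics/w9.png

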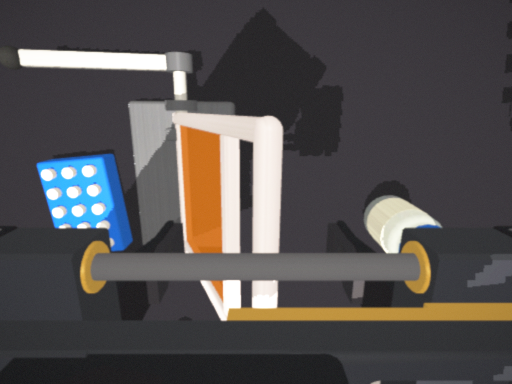

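Emit:
{"fn": "send_rows", "kwargs": {"moves": [[[-7,8,-3,0,0,0,1],[-7,8,-3,0,0,0,0.5],[-7,8,-3,0,0,0,0.1],[-7,8,-3,0,0,0,0],[-7,8,-3,0,0,0,0],[-7,8,-3,0,0,0,0],[-7,8,-3,0,0,0,0],[-7,8,-3,0,0,0,0]]], "force": 30}}

```text
clock: 10.65
position: [0.599, 0.2391, 0.2287]
ee_rot: [-2.358, -2.067, 0.002]
contact_force: [0.2, -1.0, -0.3]
gripper_width: 0.45
```

Emit:
{"fn": "send_rows", "kwargs": {"moves": [[[0,0,0,0,0,0,0],[0,0,0,0,0,0,0],[0,0,0,0,0,0,0],[0,0,0,0,0,0,0]]]}}

```text
clock: 11.05
position: [0.5975, 0.2393, 0.2281]
ee_rot: [-2.356, -2.067, 0.006]
contact_force: [-7.4, -0.4, -0.2]
gripper_width: 0.15
```

Run:
```python
from h import *
from cell import imaging
Y2=YS+np.pi/2
L=.21
rel([(*st(L*np.sin(a),0),.035+L*np.cos(a)+.002,Y2) for a in (.45,.39,.33,.27,.21,.15,.09,.03,0)])
c=imaging.capture("wrist"); cv2.imwrite("pics/w10.png",c["image"])
```

```text
t 11.05 p [0.5975 0.2393 0.2281] F [-7.35 -0.37 -0.19] g 0.15 yaw 1.441 q [ 0.21  0.56 -0.96  1.38  0.45  1.44 -0.87]
[-1, 1, 2] [-0.5, -0.1, 0.7]
[-1, -11, -3] [-0.5, -0.1, 0.7]
[0, -23, -7] [-0.5, -0.1, 0.7]
[0, -35, -11] [-0.5, -0.1, 0.7]
[0, -47, -14] [-0.5, -0.1, 0.7]
[0, -59, -16] [-0.5, -0.1, 0.7]
[0, -72, -17] [-0.5, -0.1, 0.7]
[0, -85, -18] [-0.5, -0.1, 0.7]
[0, -91, -18] [-0.5, -0.1, 0.7]
```

View pics/w10.png

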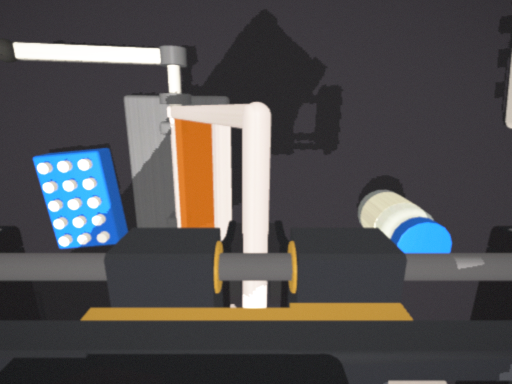

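Bar gripped (opening 13 mm). Raise along the arc.

Emit:
{"fn": "send_rows", "kwargs": {"moves": [[[0,-6,-3,0,0,0,0],[0,-12,-5,0,0,0,0],[0,-18,-7,0,0,0,0],[0,-24,-9,0,0,0,0],[0,-30,-11,0,0,0,0],[0,-36,-13,0,0,0,0],[0,-42,-15,0,0,0,0],[0,-48,-16,0,0,0,0]]]}}

```text
clock: 11.9
position: [0.5506, 0.2459, 0.2462]
ee_rot: [-2.357, -2.068, 0.001]
contact_force: [5.9, 1.3, 5.1]
gripper_width: 0.144
```

Run:
```python
from h import *
Y2=YS+np.pi/2
L=.21
rel([(*st(L*np.sin(a),0),.035+L*np.cos(a)+.003,Y2) for a in (.21,.15,.09,.03,0)])
```

```text
t 11.9 p [0.5506 0.2459 0.2462] F [5.89 1.29 5.08] g 0.144 yaw 1.44 q [ 0.26  0.46 -1.01  1.47  0.38  1.42 -0.89]
[-1, 0, 3] [-0.3, -0.2, 0.7]
[0, -12, 1] [-0.3, -0.2, 0.7]
[0, -25, -1] [-0.3, -0.2, 0.7]
[0, -37, -2] [-0.3, -0.2, 0.7]
[0, -43, -2] [-0.3, -0.2, 0.7]
```

Emit:
{"fn": "send_rows", "kwargs": {"moves": [[[0,-6,0,0,0,0,0],[0,-12,0,0,0,0,0],[0,-18,-1,0,0,0,0],[0,-24,-2,0,0,0,0],[0,-30,-2,0,0,0,0],[0,-36,-2,0,0,0,0],[0,-41,-2,0,0,0,0],[0,-42,-2,0,0,0,0]]]}}

```text
clock: 12.7
position: [0.5094, 0.2518, 0.2503]
ee_rot: [-2.359, -2.069, -0.004]
contact_force: [5.4, 0.6, 10.2]
gripper_width: 0.149
```

Run:
```python
from h import *
from cell import imaging
rel([(*st(0,0),.246,YS+np.pi/2)])
c=imaging.capture("wrist"); cv2.imwrite("pics/w11.png",c["image"])
c=imaging.capture("side"); cv2.imwrite("pics/s11.png",c["image"]);np.savez("side2.npz",**c)
c=imaging.capture("top"); cv2.imwrite("pics/t11.png",c["image"]);np.savez("top2.npz",**c)
```

```text
t 12.7 p [0.5094 0.2518 0.2503] F [ 5.39  0.57 10.18] g 0.149 yaw 1.44 q [ 0.31  0.37 -1.05  1.56  0.33  1.39 -0.91]
[-1, -2, 4] [-0.1, -0.3, 0.7]
```

View pics/w11.png

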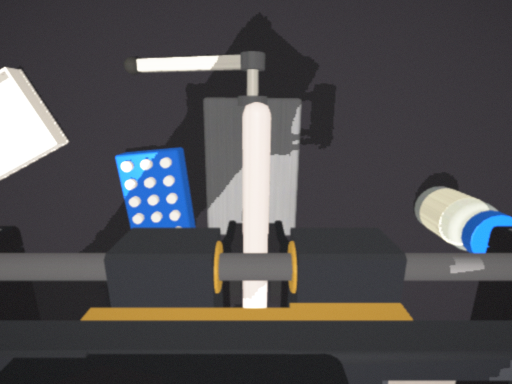

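View pics/s11.png

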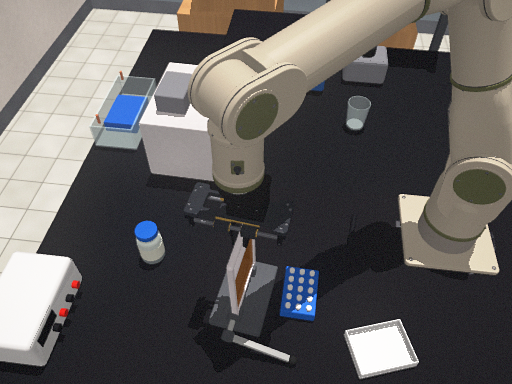

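View pics/t11.png

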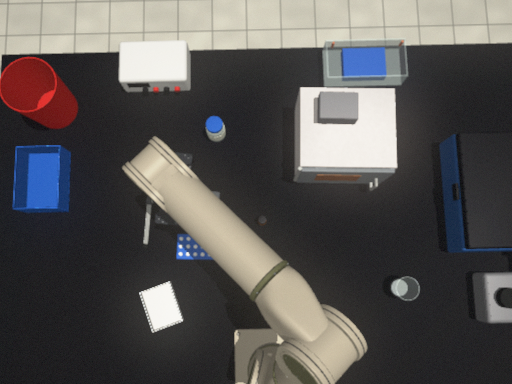

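Emit:
{"fn": "send_rows", "kwargs": {"moves": [[[0,-1,0,0,0,0,0],[0,-1,0,0,0,0,0],[0,-1,0,0,0,0,0],[0,-1,0,0,0,0,0],[0,-1,0,0,0,0,0],[0,-1,0,0,0,0,0]]]}}

```text
clock: 13.45
position: [0.5088, 0.2519, 0.2504]
ee_rot: [-2.36, -2.068, -0.005]
contact_force: [3.7, 1.1, 4.2]
gripper_width: 0.151
```

Run:
```python
from h import *
from cell import imaging
rel([(*st(0,0),.246,YS+np.pi/2)])
for n in ("side","top"):
    c=imaging.capture(n);P=pts(c);W=P.copy()
    sx=(P[...,:2]-HG)@SX;sy=(P[...,:2]-HG)@SY;z=P[...,2]
    m=(sy>.112)&(sy<.138)&(sx>-.17)&(sx<.03)&(z>.008);q=np.c_[sx[m],z[m]]
    for a in np.arange(-.16,.03,.03):
        s=q[(q[:,0]>a)&(q[:,0]<a+.03)]
        if len(s):print(n,"leg x",s[:,0].mean().round(3),"z mean",s[:,1].mean().round(3),"max",s[:,1].max().round(3))
    m=(abs(sy)<.085)&(abs(sy)>.03)&(abs(sx)<.06)&(z>.05)&(z<.26)
    for a in np.arange(.05,.26,.03):
        k=m&(z>a)&(z<a+.03)
        if k.sum()>3: print(n,"screen z",round(a+.015,3),"x med",np.median(sx[k]).round(4),"max",np.percentile(sx[k],98).round(4),"min",np.percentile(sx[k],2).round(4))
    X,Y,Z=P[...,0],P[...,1],z
    m=(abs(Z-.2)<.006)&(Y<-.1)&(Y>-.4)&(X>.5)&(X<.6)
    for a in (-.36,-.30,-.24,-.12):
        k=m&(Y>a)&(Y<a+.02)
        if k.sum():print(n,"door",a,X[k].min().round(4))
    m=(Z>.035)&(Z<.06)&(abs(X-.456)<.05)&(abs(Y-.02)<.05)
    print("vial",P[m].mean(0).round(3))
    hsv=cv2.cvtColor(c["image"],cv2.COLOR_BGR2HSV)
    m=(Z>.03)&(Z<.05)&(hsv[...,0]>100)&(hsv[...,0]<130)&(hsv[...,1]>150)&(X<.6)&(X>.3)&(Y<.4)&(Y>0.1)
    print("rack",cv2.minAreaRect((P[m][:,:2]*1000).astype(np.float32)))
```

```text
t 13.45 p [0.5088 0.2519 0.2504] F [3.68 1.11 4.22] g 0.151 yaw 1.439 q [ 0.31  0.37 -1.05  1.56  0.32  1.39 -0.91]
[-1, -1, 4] [-0.0, -0.3, 0.6]
side leg x -0.142 z mean 0.023 max 0.032
side leg x -0.115 z mean 0.029 max 0.035
side leg x -0.085 z mean 0.037 max 0.047
side leg x -0.055 z mean 0.045 max 0.052
side leg x -0.024 z mean 0.054 max 0.067
side leg x -0.0 z mean 0.063 max 0.073
side screen z 0.065 x med -0.0038 max 0.0099 min -0.0154
side screen z 0.095 x med -0.0027 max 0.003 min -0.0071
side screen z 0.125 x med -0.0022 max 0.0033 min -0.0065
side screen z 0.155 x med -0.0015 max 0.0048 min -0.0059
side screen z 0.185 x med -0.0015 max 0.0048 min -0.0052
side screen z 0.215 x med -0.0008 max 0.0062 min -0.0049
side screen z 0.245 x med 0.0006 max 0.008 min -0.0048
vial [nan nan nan]
rack ((376.7388000488281, 233.092529296875), (119.3028793334961, 79.12564086914062), 87.89579772949219)
top leg x -0.142 z mean 0.022 max 0.029
top leg x -0.115 z mean 0.027 max 0.036
top leg x -0.085 z mean 0.036 max 0.047
top leg x -0.055 z mean 0.043 max 0.054
top leg x -0.025 z mean 0.054 max 0.065
top leg x -0.002 z mean 0.063 max 0.074
top door -0.36 0.5665
top door -0.3 0.5684
top door -0.24 0.5702
top door -0.12 0.5749
vial [0.456 0.019 0.049]
rack ((372.5750732421875, 255.71673583984375), (70.14894104003906, 65.75479888916016), 88.80754852294922)<stdin>:21: RuntimeWarning: Mean of empty slice.
  ret = um.true_divide(
```

Run:
```python
from cell import order,sensors
s=sensors.observe();print(s["contact_force"],s["gripper_width"],s["position"])
print(order.finish_job())
```

```text
[ 3.85444535 -0.05612784  4.54719273] 0.14736746127771297 [0.50885147 0.25192888 0.25040621]
the job is handed in; nothing more can be done
None
```

I shut the cabinet door onto its catch, flipped the kickstand leg forward to its stop, and raised the screen upright. I handed the job in at about 13.5 s with the fingers still gripping the top bar at 30 N. The hand-in reports no verdict, so these are my own last checks:

- **Door:** it is parallel to the cabinet front and within about 2 mm of the expected shut face. It met a hard stop when pressed and stayed there after I backed off.
- **Leg:** it measures about 1.85–1.87 rad, against the required 1.75.
- **Screen:** it leans about 0.01–0.02 rad and the arm was still. The gripper opening matches the 14 mm bar. I did not measure the finger contact force directly, but the wrist force was about 6 N.
- **Tube rack:** the side view puts it less than 1 mm from its start position. The top view was partly hidden by the arm, so its different rack position is not usable.
- **Vial:** the top view shows it where it started. The arm hid it in the side view, so there is no second reading.

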